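# Roll the edge strip of a glass panel flush

## Task

The steel edge strip of the framed glass panel still stands proud of its rail, and the panel lies uneven on packing of unknown height, so go by feel: take the hand roller from its stand and roll the strip down until every section is flush, starting on the bare near end of the rail and going right through to the last section under the riser shelf. Press firmly, but never with more than about 4 kg or the glass cracks, and let only the roller touch the panel, not the gripper. Then put the roller back in its stand as it stood, and leave the other things where they are.

Things in the scene. Friction and masses are not known exactly. Their poses are not given: they have to be found in the camera images.
- frame: Fixed wooden tray, 252 x 152 x 13 mm, holding the 240 x 140 mm panel. Origin on the bench under the strip's near end, on its centre line; x along the strip to the far end, y left, z up. The bare rail (x = -50 to 0, 161 to 190 mm; 39 wide) and channel lips (10 to 19 mm beside the line) are level with a flush strip. Packing sets their height: 24 to 52 mm at x = 70, sloping along x by up to 0.04 rad either way.
- section1 (a joint): Strip section 1 from the near end, along the panel's left edge: steel, 19 mm long, 20 wide, centre at x = 10 mm of the frame. Travel downward in m: 0 = 5 mm proud, 0.005 = flush. Yields at about 8 N, stays where left, stops at flush. The glass cracks if pressed with over 45 N.
- section2 (a joint): Strip section 2 from the near end, along the panel's left edge: steel, 19 mm long, 20 wide, centre at x = 30 mm of the frame. Travel downward in m: 0 = 5 mm proud, 0.005 = flush. Yields at about 8 N, stays where left, stops at flush. The glass cracks if pressed with over 45 N.
- section3 (a joint): Strip section 3 from the near end, along the panel's left edge: steel, 19 mm long, 20 wide, centre at x = 50 mm of the frame. Travel downward in m: 0 = 5 mm proud, 0.005 = flush. Yields at about 8 N, stays where left, stops at flush. The glass cracks if pressed with over 45 N.
- section4 (a joint): Strip section 4 from the near end, along the panel's left edge: steel, 19 mm long, 20 wide, centre at x = 70 mm of the frame. Travel downward in m: 0 = 5 mm proud, 0.005 = flush. Yields at about 8 N, stays where left, stops at flush. The glass cracks if pressed with over 45 N.
- section5 (a joint): Strip section 5 from the near end, along the panel's left edge: steel, 19 mm long, 20 wide, centre at x = 90 mm of the frame. Travel downward in m: 0 = 5 mm proud, 0.005 = flush. Yields at about 8 N, stays where left, stops at flush. The glass cracks if pressed with over 45 N.
- section6 (a joint): Strip section 6 from the near end, along the panel's left edge: steel, 19 mm long, 20 wide, centre at x = 110 mm of the frame. Travel downward in m: 0 = 5 mm proud, 0.005 = flush. Yields at about 8 N, stays where left, stops at flush. The glass cracks if pressed with over 45 N.
- section7 (a joint): Strip section 7 from the near end, along the panel's left edge: steel, 19 mm long, 20 wide, centre at x = 130 mm of the frame. Travel downward in m: 0 = 5 mm proud, 0.005 = flush. Yields at about 8 N, stays where left, stops at flush. The glass cracks if pressed with over 45 N.
- section8 (a joint): Strip section 8 from the near end, along the panel's left edge: steel, 19 mm long, 20 wide, centre at x = 150 mm of the frame. Travel downward in m: 0 = 5 mm proud, 0.005 = flush. Yields at about 8 N, stays where left, stops at flush. The glass cracks if pressed with over 45 N.
- roller: Hand roller, 0.3 kg. Origin: wheel centre; z up the handle, y along the axle. Rubber wheel 44 mm dia, 30 wide, free-turning in a fork 43 mm wide; neck 12 mm dia, z = 36 to 63 mm; wooden handle 24 mm wide (y), 20 thick (x), z = 63 to 120 mm. Parked, it leans 35 degrees to the stand's -x. Gripped across the 24 mm near z = 90 with the tool leaning along the handle, it clears the stand.
- wheel (a joint): Turn of the roller's wheel about its axle in rad, 0 at the start (22 mm of rolling a radian).
- stand: Fixed roller stand: wooden foot 105 x 70 x 10 mm with a shallow pocket for the wheel (34 x 42 mm, lips 6 mm high) and, 36 mm behind it (-x), a wire fork on whose crossbar the roller's neck leans; prongs 24 mm apart inside, tops 81 mm above the bench. Origin on the bench below the parked wheel's centre; x away from the robot, y left, z up.
- park (a point): Centre of the wheel when the roller is parked: 32 mm above the stand's origin. Axes as the stand's.
- riser: Fixed plywood shelf over the panel's far end, a clear box and a jar on it (to 230 mm high). Origin on the bench below the middle of its front edge, x back, y left; yaw as the frame's. Board 260 mm wide, 125 deep, 126 to 138 mm above the bench; side panels below its ends. Front edge about 130 mm along the strip: the last sections need handle and tool leaning back to the robot, about 35 degrees.
- solder_spool: Spool of solder wire, 52 mm in diameter, 46 mm high, on the towel (5 mm thick), bystander. Origin: centre of its underside.
- flux_bottle: Blue bottle with a white cap, 42 mm in diameter, 88 mm high, bystander. Origin: centre of its underside.
- foil_roll: Flat roll of copper foil, 62 mm in diameter, 8 mm high, bystander. Origin: centre of its underside.
Not all that is in view belongs to the job. Of the things that look like the roller, the larger one is meant.

How it is judged (in metres and radians):
On the way, in this order (a step that is already met when the one before it is completed fails the run):
1. the first three sections are flush (within 1.5 mm) and the wheel has rolled (turned by more than 1.5 rad) (value of joint each of section1, section2, section3 above 0.0035 m and (value of joint wheel above 1.5 rad or value of joint wheel below -1.5 rad)), for 0.05 s.
2. all eight sections are flush (within 1.5 mm) (value of joint each of section1, section2, section3, section4, section5, section6, section7, section8 above 0.0035 m), for 0.1 s.
At the end, for the whole second after the job is handed in: All eight sections are within 1.5 mm of flush; the roller is parked: wheel centre within 10 mm of the park point, handle leaning 25 to 45 degrees on the wire fork, axle along the stand's y within 20 degrees, at rest (all of step 2 and distance between roller and park below 0.01 m and angle between roller's own z axis and vertical between 0.44 and 0.79 rad and angle between the y axis of roller and the y axis of stand, either way round below 0.35 rad and linear speed of roller below 0.03 m/s); the robot touches nothing.
It fails at once if the roller presses on the panel with more than 45 N (contact force between roller and frame above 45 N).
It fails at once if the gripper or arm touches the panel (more than 2 N) (contact force between any of the fingers, the arm and frame above 2 N).
It fails at once if the solder spool is moved by more than 30 mm (distance of solder_spool from where it was at the start of the episode above 0.03 m).
It fails at once if the flux bottle is moved by more than 30 mm (distance of flux_bottle from where it was at the start of the episode above 0.03 m).
It fails at once if the roll of foil is moved by more than 30 mm (distance of foil_roll from where it was at the start of the episode above 0.03 m).
It also fails if it takes over 72 s, if anything falls off the work surface, if the arm or the gripper's body presses on something with over 40 N, if the wrist force passes 120 N, or if a joint passes its speed limit or range.

## Robot

A 7-joint arm with a two-finger parallel gripper is mounted at the origin on a cart in front of the work surface, level with it; the furniture and walls round the work are solid. World frame = base frame: x ahead of the robot, y to its left, z up, the work surface at z = 0. Lengths are in m, angles in degrees, forces in N, time in s.
With the tool pointing down it reaches from about 0.425 to 0.875 m from the base axis. Payload 4.7 kg.
Tool frame: the origin (TCP) lies at the very end of the fingers, on their centre line; the grasp point (between the pads) lies env.hold_point_z behind it (env.hold_point_z is the distance from the TCP to the grasp point, in m); z points along the fingers, y is the line along which they close (so a half turn about z gives the same grasp; the last joint's range is limited). The gripper opens to 87 mm and grips with 3 to 60 N. Pads are 19 mm wide; open, the fingers measure 117 mm over their backs; the gripper's body (75 mm by 190 mm) begins 51 mm behind the grasp point.
Start: joints at [76.839, 18.392, -4.016, 83.108, 1.295, 78.541, -3.26], TCP at [0.157, -0.631, 0.223] pointing down, gripper open.
Joint ranges: [-163.93, 163.93], [-17.29, 119.83], [-79.2, 71.16], [3.27, 140.29], [-89.18, 269.18], [5.43, 117.66], [-154.24, 154.24]. Speed limits (degrees/s): [147.25, 147.25, 180, 180, 180, 180, 180].

## Interface

Orientations are given as [roll, pitch, yaw] about the fixed x, y, z axes, in that order (R = Rz(yaw) Ry(pitch) Rx(roll)).
In Python, from cell import env gives the robot as it stands.
- The arm moves only by the shell command python3 -m jog 'ROWS' [FORCE]. ROWS is JSON, a list of rows, each an object with "dp": the shift along the tool's x, y, z in cm, a list of three; "twist": the turn about the tool's z in degrees; "fingers": the opening, from 0 (shut) to 1 (fully open). A call has 1 to 8 rows; each row is the pose to reach, as a shift and turn from the pose commanded when the call began, along the tool's axes at that moment; what a row does not reach only later rows make up. A row lasts 1/8 s, in which the tool goes at most 62.5 mm and 10.7 degrees, less where a joint would pass 70% of its speed; a pose out of reach is approached as far as the arm can. A call with a gripper value outside its range is refused whole. The fingers move at their own pace and stop on an object; FORCE is the grip in N (left out, the last holds). Time passes only in rows, so rows that repeat a pose let the fingers close. It gives the time, the measured TCP pose, the force, the opening and the grip force at its end, in the units of the state.
- env.get_obs(): the state, without advancing time (a new reading comes with each control period).
- env.read_camera(name): name is "scene" or "top" or "wrist"; returns a dict with "pixels" (480x640x3 uint8, blue, green, red), "depth" (480x640 float32, m along the optical axis (not along the pixel's ray), 0 where there is no reading), "fx", "fy", "cx", "cy" (pixels), "rvec" (rotation vector, rad) and "tvec" (3), from world to camera coordinates, as OpenCV has them. Camera axes: x right, y down, z forward; pixel columns grow to the right and rows downward; lengths in m; the calibration is good to about 2 mm. The wrist camera is an equidistant fisheye: a pixel r from the principal point sees the ray r / f radians off the axis. A picture is of the moment at which its call begins.
- env.sign_off(): hands the job in; it is judged then, once.
The state is a dict: "time_s": time; "qpos": joint angles; "joint_velocities": joint speeds; "effort": joint torques, N m; "tool_pos": TCP position; "tool_rot": TCP orientation; "force": force on the tool from outside, world axes, zero at the start; "wrist_torque": the same for the moment, N m; "grip_width": finger opening in m; "grasp_force": force on a finger pad.
Only numpy, scipy, OpenCV 4.12 (cv2) and the standard library are available. Lean on these libraries where they do the work, as an engineer would, in place of code of your own. Each camera call takes 0.05 s, during which the arm holds its last target. There are 200 camera calls.

## Working session

There is one attempt and no reset: what is moved stays moved. The work goes in short steps, Python scripts to look and compute and a shell command to move; the robot and the scene stay as the last step left them, time stands still between calls to the robot, and variables do not carry over. Pictures are saved under pics/ and viewed, at most 11 in all, crops included, and the job is handed in when it is done.

```bash
ls; mkdir -p pics
cat > h.py <<'E'
import numpy as np, cv2
from cell import env
def cam(n):
    c=env.read_camera(n); c['R']=cv2.Rodrigues(np.array(c['rvec'],float))[0]; c['t']=np.array(c['tvec'],float).ravel(); return c
def pts(c):
    d=c['depth']; v,u=np.mgrid[:480,:640]
    P=np.stack([(u-c['cx'])/c['fx']*d,(v-c['cy'])/c['fy']*d,d],-1)
    return (P-c['t'])@c['R']   # world HxWx3
E
python3 - <<'E'
from h import *
o=env.get_obs(); print(o, env.hold_point_z)
for n in('scene','top'):
    c=cam(n); cv2.imwrite(f'pics/{n}0.png',c['pixels']); np.savez(f'{n}0.npz',P=pts(c),d=c['depth'],px=c['pixels']); print(n,c['fx'],-c['R'].T@c['t'],c['R'][2])
E
```

```text
pics
{'time_s': 0.0, 'qpos': array([76.84024244, 18.43815988, -4.01403968, 83.17527242,  1.29356391,
       78.53935358, -3.25907923]), 'joint_velocities': array([-0.02298219,  0.03377227, -0.11408761,  0.06648061, -0.11562502,
        0.09451302,  0.05079669]), 'effort': array([ 1.25288334e-03, -4.91288495e+01, -4.03160099e-01, -3.12533319e+01,
       -6.40672515e-02,  4.36609774e-02,  1.81496566e-04]), 'tool_pos': array([ 0.15670431, -0.63026303,  0.22146824]), 'tool_rot': array([-1.79892369e+02,  4.77927616e-03,  1.39687383e+01]), 'force': array([-1.09137022, -0.32305026,  0.54179944]), 'wrist_torque': array([-0.02365246,  0.07808077, -0.01676052]), 'grasp_force': 0.0, 'grip_width': 0.08681686214547644} 0.0187
scene 623.3929457182753 [0.13428138 0.92050487 0.81637   ] [ 0.37049154 -0.72876037 -0.5758857 ]
top 520.7796519133693 [ 0.103363   -0.11739715  1.21249046] [ 0.39884563  0.05980729 -0.91506571]
```

View pics/scene0.png

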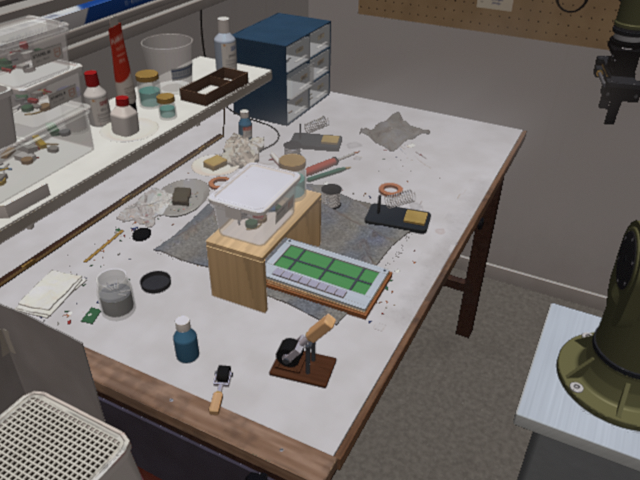

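View pics/top0.png

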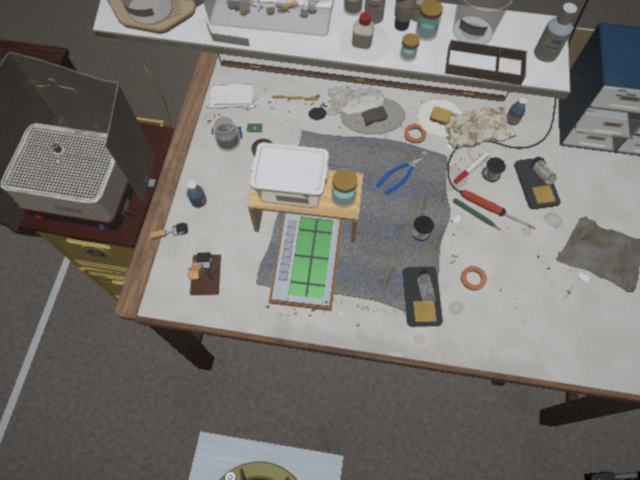

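Scene: the roller leans in its brown stand at scene (303,350) / top (205,270). The small decoy is at top (170,230), and the strip's grey sections lie along the panel's left edge, top (285,220–280). The riser with the clear box is at top (305,190).

Run:
```python
from h import *
T=np.load('top0.npz'); S=np.load('scene0.npz')
P=T['P']
for n,(u,v) in dict(standc=(205,285),rollerhandle=(194,272),white=(205,257),tile=(285,275),tilefar=(291,225),glass=(315,265),riserboardL=(255,200),riserboardR=(358,208),boxtop=(290,165),near_frameL=(272,302),near_frameR=(331,306),bench=(160,290),fluxtop=(193,186),spool=(423,222)).items(): print(n,P[v,u].round(3))
for n,W,r in(('top',T,(245,310,180,235)),('top',T,(195,315,260,350)),('scene',S,(305,390,260,350)),('scene',S,(230,320,250,400))):
    a,b,c,d=r; im=cv2.resize(W['px'][a:b,c:d],None,fx=4,fy=4,interpolation=2)
    cv2.imwrite(f'pics/c_{n}{a}.png',im)
ims=[cv2.imread(f'pics/c_{x}.png') for x in('top245','top195','scene305','scene230')]
can=np.zeros((600,800,3),np.uint8)
x=0
def put(im,x,y):
    h,w=im.shape[:2]; h=min(h,600-y); w=min(w,800-x); can[y:y+h,x:x+w]=im[:h,:w]
put(ims[0],0,0); put(ims[1][:,:360],0+225,0); put(cv2.resize(ims[2],None,fx=.9,fy=.9)[:290],0,265) if 0 else put(ims[2],0,262)
put(ims[3][40:,:420],380,262) 
cv2.imwrite('pics/can0.png',can)
```

```text
standc [0.476 0.228 0.011]
rollerhandle [0.466 0.226 0.127]
white [0.534 0.235 0.049]
tile [0.526 0.038 0.031]
tilefar [0.659 0.048 0.033]
glass [ 0.567 -0.029  0.019]
riserboardL [0.662 0.129 0.135]
riserboardR [ 0.678 -0.113  0.137]
boxtop [0.713 0.05  0.227]
near_frameL [0.461 0.059 0.006]
near_frameR [ 0.471 -0.083  0.016]
bench [0.449 0.336 0.002]
fluxtop [0.704 0.302 0.081]
spool [ 0.713 -0.278  0.046]
```

View pics/can0.png

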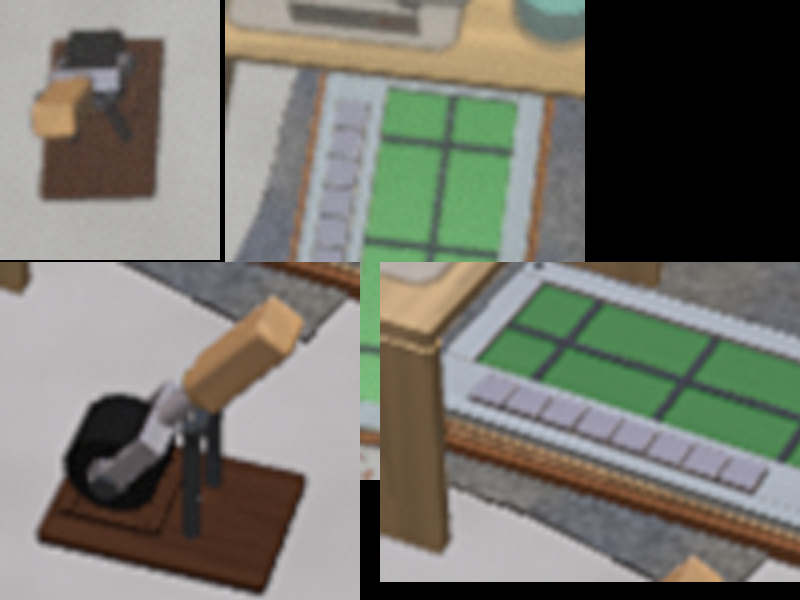

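Run:
```python
from h import *
T=np.load('top0.npz'); S=np.load('scene0.npz')
def cloud(W,m): return W['P'][m&(W['d']>0)]
for n,W in(('top',T),('scene',S)):
    P=W['P']; px=W['px'].astype(int); hsv=cv2.cvtColor(W['px'],cv2.COLOR_BGR2HSV).astype(int)
    x,y,z=P[...,0],P[...,1],P[...,2]
    # strip
    H,s,v=hsv[...,0],hsv[...,1],hsv[...,2]
    m=(x>.49)&(x<.72)&(y>.01)&(y<.08)&(z>.01)&(z<.08)&(H>112)&(H<150)&(v<190)
    m=cv2.morphologyEx(m.astype(np.uint8),cv2.MORPH_OPEN,np.ones((3,3)))>0
    q=cloud(W,m); 
    if len(q)>10:
        r=cv2.minAreaRect(q[:,:2].astype(np.float32)*1000); b=np.linalg.lstsq(np.c_[q[:,0],np.ones(len(q))],q[:,2],rcond=None)[0]
        print(n,'strip',len(q),r,'z slope',b[0],'z@.58',b@[.58,1], q[:,2].std())
    # rail/panel grey near end, green
    g=(H>45)&(H<75)&(s>80)&(x>.45)&(x<.75)&(abs(y)<.15)&(z<.08); q=cloud(W,g)
    r=cv2.minAreaRect(q[:,:2].astype(np.float32)*1000); A=np.linalg.lstsq(np.c_[q[:,:2]-[.58,0],np.ones(len(q))],q[:,2],rcond=None)[0]
    print(n,'green',len(q),r,'plane',A)
    # stand foot
    f=(x>.4)&(x<.62)&(y>.15)&(y<.3)&(z>.003)&(z<.02)&(s>80)&(v<130); q=cloud(W,f)
    print(n,'foot',len(q),cv2.minAreaRect(q[:,:2].astype(np.float32)*1000), q.min(0),q.max(0))
    h=(x>.4)&(x<.62)&(y>.15)&(y<.3)&(z>.06)&(s>80)&(H>8)&(H<25)&(v>100); q=cloud(W,h); c=q.mean(0)
    print(n,'handle',len(q),c,np.linalg.svd(q-c,full_matrices=False)[2][0],q.min(0),q.max(0))
    w=(x>.48)&(x<.62)&(y>.15)&(y<.3)&(z>.012)&(z<.065)&(v<60)&(s<90); q=cloud(W,w)
    print(n,'wheel',len(q),q.mean(0),np.percentile(q,2,0),np.percentile(q,98,0))
    # riser board top
    b=(x>.6)&(x<.85)&(abs(y)<.2)&(abs(z-.138)<.006)&(H>8)&(H<25)&(s>60); q=cloud(W,b)
    print(n,'riser',len(q),cv2.minAreaRect(q[:,:2].astype(np.float32)*1000))
    bx=(x>.6)&(x<.85)&(abs(y)<.2)&(z>.15)&(z<.26); q=cloud(W,bx); print(n,'box min x',np.percentile(q,[1,3],0))
```

```text
top strip 434 ((594.9351196289062, 46.16632843017578), (158.04539489746094, 19.33551788330078), 1.2038838863372803) z slope 0.035435266450296245 z@.58 0.029361449473741606 0.0030961370715227835
top green 2068 ((588.6882934570312, -15.696846008300781), (204.38424682617188, 80.80574798583984), 1.911584496498108) plane [ 0.03101597 -0.00208945  0.02034987]
top foot 571 ((504.2474365234375, 234.4181365966797), (98.342041015625, 65.6019287109375), 9.465095520019531) [0.45188658 0.19493988 0.00308362] [0.55675832 0.27422281 0.01953814]
top handle 141 [0.46926157 0.22724861 0.12114553] [-0.79160588 -0.05073816  0.6089218 ] [0.45198361 0.21604333 0.09111944] [0.49527824 0.23930837 0.13357029]
top wheel 97 [0.52628018 0.2340622  0.04877115] [0.49270242 0.21574305 0.01690403] [0.54542738 0.2522476  0.05988226]
top riser 1513 ((706.1542358398438, 15.854301452636719), (125.12506866455078, 258.32916259765625), 1.8606393337249756)
top box min x [[ 0.64819227 -0.09781888  0.15306384]
 [ 0.65028855 -0.09077111  0.15989711]]
scene strip 523 ((596.335205078125, 41.9520263671875), (162.4217987060547, 3
[... 256 characters left out ...]
998949 0.01998331]
scene foot 1206 ((505.26318359375, 237.39041137695312), (103.6570816040039, 73.00647735595703), 10.848416328430176) [0.44908381 0.19383385 0.00346365] [0.55378719 0.28033614 0.01982415]
scene handle 408 [0.47202338 0.23691362 0.11259873] [ 0.6038173   0.24475432 -0.75861715] [0.45077852 0.21677115 0.08146031] [0.49859837 0.24797377 0.13306302]
scene wheel 523 [0.51732708 0.24610037 0.03997466] [0.48612123 0.21883312 0.01402809] [0.5441672  0.26283983 0.05916731]
scene riser 1538 ((706.4229125976562, 15.561325073242188), (125.85673522949219, 265.0232849121094), 1.9157865047454834)
scene box min x [[ 0.6473434  -0.08771234  0.15145344]
 [ 0.64928278 -0.07599389  0.15493362]]
```

```bash
cat >> h.py <<'E'
from scipy.spatial.transform import Rotation as Ro
def go(*w):  # world TCP target -> dp in cm from the present pose
    o=env.get_obs(); R=Ro.from_euler('xyz',o['tool_rot'],degrees=True).as_matrix()
    return (R.T@(np.array(w)-o['tool_pos'])*100).round(2)
def st():
    o=env.get_obs(); print(round(o['time_s'],2),o['tool_pos'].round(4),o['tool_rot'].round(2),'F',o['force'].round(1),'M',o['wrist_torque'].round(2),'w',round(o['grip_width'],4),'g',round(float(o['grasp_force']),1))
E
R='{"dp":[41,-23.7,-6],"twist":4}'; python3 -m jog "[{\"dp\":[41,-23.7,-6],\"twist\":4},{\"dp\":[41,-23.7,-6],\"twist\":4},{\"dp\":[41,-23.7,-6],\"twist\":4},{\"dp\":[41,-23.7,-6],\"twist\":4},{\"dp\":[41,-23.7,-6],\"twist\":4},{\"dp\":[41,-23.7,-6],\"twist\":4},{\"dp\":[41,-23.7,-6],\"twist\":4},{\"dp\":[41,-23.7,-6],\"twist\":4}]"
python3 -c "
from h import *
st(); print(go(.467,.229,.25))"
```

```text
0.1 [ 0.1567 -0.6303  0.2216] [-1.799e+02  1.000e-02  1.397e+01] F [ 0.8  0.2 -0.5] M [-0.05  0.01 -0.05] w 0.087 g 0.0
[ 50.86 -75.9   -2.72]validation failed for argument at $[0]...
```

```bash
python3 -m jog '[{"dp":[41,-23.7,-6],"twist":4,"fingers":1},{"dp":[41,-23.7,-6],"twist":4,"fingers":1},{"dp":[41,-23.7,-6],"twist":4,"fingers":1},{"dp":[41,-23.7,-6],"twist":4,"fingers":1},{"dp":[41,-23.7,-6],"twist":4,"fingers":1},{"dp":[41,-23.7,-6],"twist":4,"fingers":1},{"dp":[41,-23.7,-6],"twist":4,"fingers":1},{"dp":[41,-23.7,-6],"twist":4,"fingers":1}]'
python3 -c "
from h import *
st(); print(go(.467,.229,.25))"
```

```text
time_s: 1.1
tool_pos: [0.4997, -0.2984, 0.2827]
tool_rot: [-180.0, -0.0, 10.2]
force: [0.1, 0.1, -0.3]
grip_width: 0.0871
grasp_force: 0.0
1.1 [ 0.4997 -0.2984  0.2827] [-1.7996e+02 -4.0000e-02  1.0190e+01] F [ 0.1  0.1 -0.3] M [-0.02  0.    0.01] w 0.0871 g 0.0
[  6.11 -52.48   3.31]
```

```bash
python3 -m jog '[{"dp":[6,-49.5,3.3],"twist":0,"fingers":1},{"dp":[6,-49.5,3.3],"twist":0,"fingers":1},{"dp":[6,-49.5,3.3],"twist":0,"fingers":1},{"dp":[6,-49.5,3.3],"twist":0,"fingers":1},{"dp":[6,-49.5,3.3],"twist":0,"fingers":1},{"dp":[6,-49.5,3.3],"twist":0,"fingers":1},{"dp":[6,-49.5,3.3],"twist":0,"fingers":1},{"dp":[6,-49.5,3.3],"twist":0,"fingers":1}]'
python3 -c "
from h import *
st(); print(go(.467,.229,.25))
c=cam('wrist'); cv2.imwrite('pics/w1.png',c['pixels']); print({k:c[k] for k in('fx','cx','cy')},-c['R'].T@c['t'],c['R']); np.savez('w1.npz',**c)"
```

```text
time_s: 2.1
tool_pos: [0.4704, 0.1977, 0.2493]
tool_rot: [179.9, -0.0, 9.9]
force: [1.0, -0.3, 0.7]
grip_width: 0.0868
grasp_force: 0.0
2.1 [0.4704 0.1977 0.2493] [ 1.7995e+02 -3.0000e-02  9.9300e+00] F [ 1.  -0.3  0.7] M [ 0.   -0.1  -0.03] w 0.0868 g 0.0
[ 0.2  -3.14 -0.07]
{'fx': 371.64829954431775, 'cx': 322.28203033919647, 'cy': 239.19008748397127} [0.53831988 0.20976261 0.41058819] [[ 0.17267871 -0.98497666  0.00174383]
 [-0.9528434  -0.16659629  0.25364369]
 [-0.2495426  -0.04546046 -0.96729615]]
```

View pics/w1.png

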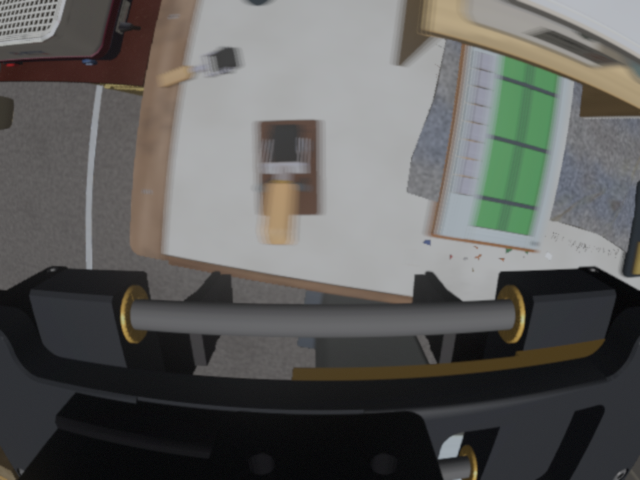

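The wrist view shows the roller handle end-on to the camera at (281,215), the wheel at (285,140) and the stand foot at (260–320, 120–213).

```bash
cat >> h.py <<'E'
def ray(c,u,v,z):
    dx,dy=u-c['cx'],v-c['cy']; r=np.hypot(dx,dy); th=r/c['fx']
    d=c['R'].T@np.array([np.sin(th)*dx/r,np.sin(th)*dy/r,np.cos(th)]); o=-c['R'].T@c['t']
    return o+d*(z-o[2])/d[2]
E
python3 - <<'E'
from h import *
c=cam('wrist'); 
hsv=cv2.cvtColor(c['pixels'],cv2.COLOR_BGR2HSV).astype(int); H,s,v=hsv[...,0],hsv[...,1],hsv[...,2]
roi=np.zeros((480,640),bool); roi[90:262,180:350]=1
from cell import env
cv2.imwrite('pics/w2.png',c['pixels'])
for n,m,z in(('handle',roi&(H>8)&(H<25)&(s>90)&(v>130),.12),('foot',roi&(s>60)&(v<120)&((H<12)|(H>170)),.01)):
    ys,xs=np.nonzero(m); r=cv2.minAreaRect(np.c_[xs,ys].astype(np.float32)); print(n,len(xs),r)
    B=cv2.boxPoints(r)
    for b in B: print('  ',b,ray(c,*b,z).round(4))
    q=ys; 
    for yy in range(ys.min(),ys.max()+1,8): 
        k=xs[ys==yy]; 
        if len(k): print('    row',yy,k.min(),k.max(),c['depth'][yy,int(k.mean())], ray(c,k.min(),yy,z)[:2].round(4),ray(c,k.max(),yy,z)[:2].round(4))
st()
E
```

```text
handle 709 ((299.4688720703125, 202.49807739257812), (26.448394775390625, 45.47377395629883), 3.5763344764709473)
   [284.85214 224.36578] [0.4668 0.2392 0.12  ]
   [287.6887  178.98056] [0.5033 0.243  0.12  ]
   [314.0856  180.63037] [0.5057 0.2224 0.12  ]
   [311.24905 226.0156 ] [0.4694 0.218  0.12  ]
    row 180 296 304 0.32175222 [0.5036 0.2364] [0.5047 0.2302]
    row 188 289 312 0.3128716 [0.4964 0.2408] [0.4996 0.2229]
    row 196 287 312 0.30793628 [0.4898 0.2413] [0.4934 0.2218]
    row 204 287 312 0.30311745 [0.4835 0.2402] [0.4871 0.2206]
    row 212 286 311 0.29618728 [0.477  0.2399] [0.4806 0.2203]
    row 220 303 311 0.29319957 [0.473  0.2254] [0.4742 0.2191]
foot 2230 ((258.6727600097656, 182.39779663085938), (104.5601806640625, 184.63951110839844), 71.8057861328125)
   [154.64478 161.55734] [0.4868 0.4092 0.01  ]
   [330.05298 103.9057 ] [0.5792 0.2219 0.01  ]
   [362.70074 203.23825] [0.48   0.1667 0.01  ]
   [187.29254 260.8899 ] [0.3758 0.3555 0.01  ]
    row 121 279 335 0.38172612 [0.5515 0.2721] [0.5619 0.2133]
    row 129 275 336 0.34901726 [0.5422 0.2748] [0.5536 0.2106]
    row 137 275 336 0.34667635 [0.5337 0.2733] [0.5451 0.209 ]
    row 145 275 335 0.34711555 [0.5251 0.2717] [0.5365 0.2085]
    row 153 275 336 0.35046366 [0.5166 0.2702] [0.5282 0.2058]
    row 161 275 336 0.3429447 [0.508  0.2688] [0.5197 0.2042]
    row 169 275 336 0.34701285 [0.4994 0.2673] [0.5112 0.2025]
    row 177 275 336 0.33283663 [0.4908 0.2658] [0.5027 0.2009]
    row 185 328 336 0.40037704 [0.4925 0.2077] [0.4941 0.1992]
    row 193 275 336 0.31095603 [0.4735 0.2629] [0.4855 0.1976]
    row 201 276 335 0.30524305 [0.465  0.2604] [0.4767 0.197 ]
    row 209 276 335 0.3013393 [0.4562 0.259 ] [0.468  0.1953]
2.2 [0.468  0.2044 0.2494] [-1.7976e+02  2.0000e-02  1.0690e+01] F [-0.2 -0.8 -0.6] M [ 0.06  0.01 -0.01] w 0.0871 g 0.0
```

```bash
python3 -c "
from h import *
print(go(.467,.2285,.0936))"
```

```text
[ 0.36 -2.32 15.59]
```

```bash
python3 -m jog '[{"dp":[0.3,-2.3,0],"twist":0,"fingers":1},{"dp":[0.3,-2.3,6],"twist":0,"fingers":1},{"dp":[0.3,-2.3,10],"twist":0,"fingers":1},{"dp":[0.3,-2.3,13],"twist":0,"fingers":1},{"dp":[0.3,-2.3,14.5],"twist":0,"fingers":0.7},{"dp":[0.3,-2.3,15.5],"twist":0,"fingers":0.7},{"dp":[0.3,-2.3,15.5],"twist":0,"fingers":0.6},{"dp":[0.3,-2.3,15.5],"twist":0,"fingers":0.6}]' 60
python3 -c "
from h import *
st(); print(go(.467,.2285,.0936))
c=cam('wrist'); cv2.imwrite('pics/w3.png',c['pixels'][80:400,100:540])"
```

```text
time_s: 3.2
tool_pos: [0.4707, 0.2196, 0.0955]
tool_rot: [-180.0, -0.1, 10.0]
force: [0.2, 0.0, -0.9]
grip_width: 0.0563
grasp_force: 0.0
3.2 [0.4707 0.2196 0.0955] [-1.7999e+02 -1.0000e-01  9.9700e+00] F [ 0.2  0.  -0.9] M [-0.01  0.    0.01] w 0.0563 g 0.0
[-0.21 -0.94  0.19]
```

View pics/w3.png

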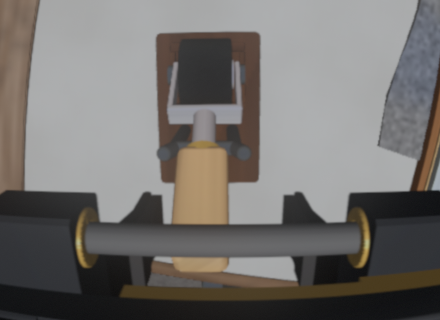

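The handle is at (201,210), between the fingers but about 9 mm to the left of their centre line. The stand is square to the tool.

```bash
python3 -m jog '[{"dp":[-0.2,-0.9,0.2],"twist":0,"fingers":0.6},{"dp":[-0.2,-0.9,0.2],"twist":0,"fingers":0.6},{"dp":[-0.2,-0.9,0.2],"twist":0,"fingers":0},{"dp":[-0.2,-0.9,0.2],"twist":0,"fingers":0},{"dp":[-0.2,-0.9,0.2],"twist":0,"fingers":0},{"dp":[-0.2,-0.9,0.2],"twist":0,"fingers":0},{"dp":[-0.2,-0.9,0.2],"twist":0,"fingers":0},{"dp":[-0.2,-0.9,0.2],"twist":0,"fingers":0}]' 60
python3 -c "
from h import *
st()"
```

```text
time_s: 4.25
tool_pos: [0.4664, 0.2277, 0.0925]
tool_rot: [180.0, 0.0, 10.0]
force: [-0.3, 0.5, 0.8]
grip_width: 0.0232
grasp_force: 60.0
4.25 [0.4664 0.2277 0.0925] [180.     0.     9.97] F [-0.3  0.5  0.8] M [-0.   -0.06  0.01] w 0.0232 g 60.0
```

```bash
python3 -m jog '[{"dp":[0,0,-2],"twist":0,"fingers":0},{"dp":[0,0,-6],"twist":0,"fingers":0},{"dp":[0,0,-10],"twist":0,"fingers":0},{"dp":[-2,6,-10],"twist":4,"fingers":0},{"dp":[-4,12,-10],"twist":8,"fingers":0},{"dp":[-5.2,17.9,-10],"twist":8,"fingers":0},{"dp":[-5.2,17.9,-10],"twist":8,"fingers":0},{"dp":[-5.2,17.9,-10],"twist":8,"fingers":0}]'
python3 -c "
from h import *
st()
for n in('wrist','scene','top'):
    c=cam(n); np.savez(f'{n}4.npz',**c); cv2.imwrite(f'pics/{n}4.png',c['pixels'])
"
```

```text
time_s: 5.25
tool_pos: [0.4461, 0.0431, 0.1932]
tool_rot: [-180.0, -0.0, 2.0]
force: [0.2, -0.1, -2.0]
grip_width: 0.0239
grasp_force: 60.0
5.25 [0.4461 0.0431 0.1932] [-1.7998e+02 -3.0000e-02  1.9700e+00] F [ 0.2 -0.1 -2. ] M [0.09 0.15 0.02] w 0.0239 g 60.0
```

View pics/wrist4.png

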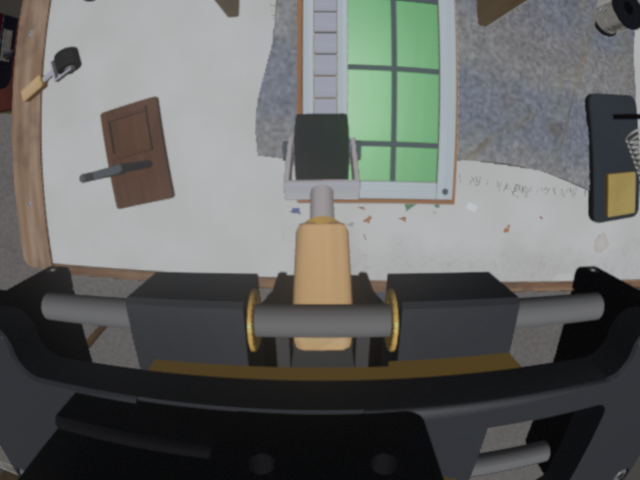

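View pics/scene4.png

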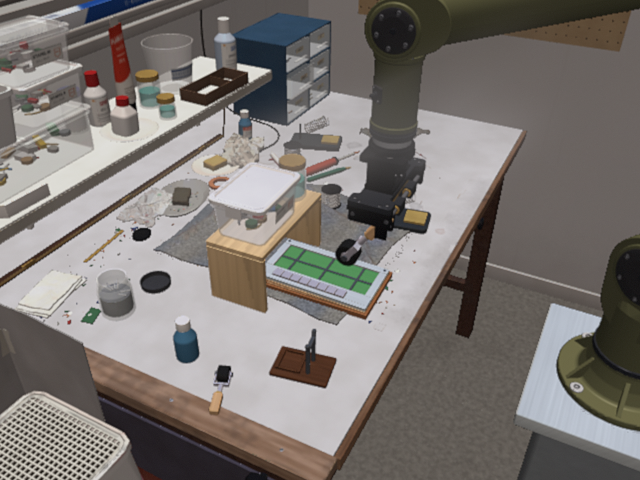

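The wheel hangs at wrist (322,148). The strip runs straight ahead of it at columns 313–338, and the empty stand shows its pocket at (130,130).

Run:
```python
from h import *
W=dict(np.load('wrist4.npz'))
def ld(n): 
    d=dict(np.load(n)); return d
im=W['pixels']; hsv=cv2.cvtColor(im,cv2.COLOR_BGR2HSV).astype(int); H,s,v=hsv[...,0],hsv[...,1],hsv[...,2]
print('sample strip',hsv[60,325],'lip',hsv[60,308],hsv[60,342],'wheel',hsv[140,322])
for r in(30,60,90):
    print(r,[tuple(hsv[r,x]) for x in range(300,352,3)])
for u,v_,z in((313,30,.032),(338,30,.032),(313,100,.029),(338,100,.029),(322,113,.029),(326,192,.02)): print((u,v_),ray(W,u,v_,z).round(4))
# wheel top/front edge and axle from scene depth
S=dict(np.load('scene4.npz')); P=pts(S); hs=cv2.cvtColor(S['pixels'],cv2.COLOR_BGR2HSV).astype(int)
x,y,z=P[...,0],P[...,1],P[...,2]
m=(hs[...,2]<60)&(x>.45)&(x<.56)&(y>0)&(y<.1)&(z>.08)&(z<.18)&(S['depth']>0); q=P[m]; print('wheel scene',len(q),np.percentile(q,3,0).round(4),np.percentile(q,97,0).round(4))
PW=None
for u,v_,z in((297,130,.15),(348,130,.15)): print('wheel w',ray(W,u,v_,z).round(4), W['depth'][v_,u+ (4 if u<320 else -4)])
# stand pocket corners & foot corners
for u,v_ in((101,114),(157,97),(174,195),(118,208)): print('foot',ray(W,u,v_,.01).round(4))
for u,v_ in((106,116),(147,104),(152,148),(112,160)): print('pocket',ray(W,u,v_,.016).round(4))
for u,v_ in((83,177),(151,163)): print('prong',ray(W,u,v_,.081).round(4))
```

```text
sample strip [114  23 168] lip [102  21 181] [100  21 180] wheel [78 22 58]
30 [(np.int64(13), np.int64(107), np.int64(136)), (np.int64(0), np.int64(0), np.int64(149)), (np.int64(103), np.int64(20), np.int64(177)), (np.int64(102), np.int64(21), np.int64(183)), (np.int64(101), np.int64(16), np.int64(175)), (np.int64(120), np.int64(12), np.int64(151)), (np.int64(117), np.int64(18), np.int64(155)), (np.int64(117), np.int64(16), np.int64(155)), (np.int64(115), np.int64(18), np.int64(155)), (np.int64(117), np.int64(16), np.int64(155)), (np.int64(117), np.int64(18), np.int64(156)), (np.int64(115), np.int64(18), np.int64(156)), (np.int64(105), np.int64(4), np.int64(143)), (np.int64(101), np.int64(20), np.int64(177)), (np.int64(102), np.int64(21), np.int64(180)), (np.int64(99), np.int64(20), np.int64(182)), (np.int64(63), np.int64(52), np.int64(182)), (np.int64(64), np.int64(62), np.int64(186))]
60 [(np.int64(12), np.int64(104), np.int64(133)), (np.int64(105), np.int64(3), np.int64(151)), (np.int64(102), np.int64(21), np.int64(178)), (np.int64(102), np.int64(21), np.int64(183)), (np.int64(10
[... 1394 characters left out ...]
, np.int64(185)), (np.int64(63), np.int64(48), np.int64(196))]
(313, 30) [0.6169 0.0568 0.032 ]
(338, 30) [0.6177 0.0353 0.032 ]
(313, 100) [0.5535 0.0546 0.029 ]
(338, 100) [0.5543 0.0331 0.029 ]
(322, 113) [0.5422 0.0465 0.029 ]
(326, 192) [0.4717 0.0404 0.02  ]
wheel scene 336 [0.4893 0.036  0.1167] [0.5261 0.0706 0.1545]
wheel w [0.5223 0.0593 0.15  ] 0.19541456
wheel w [0.5233 0.0316 0.15  ] 0.19668652
foot [0.5506 0.2753 0.01  ]
foot [0.5625 0.2082 0.01  ]
foot [0.4648 0.1897 0.01  ]
foot [0.4512 0.2567 0.01  ]
pocket [0.5474 0.2648 0.016 ]
pocket [0.5556 0.2162 0.016 ]
pocket [0.5119 0.2101 0.016 ]
pocket [0.5018 0.2576 0.016 ]
prong [0.4912 0.2487 0.081 ]
prong [0.5007 0.1796 0.081 ]
```

```bash
python3 -m jog '[{"dp":[-0.8,0.3,3],"twist":0,"fingers":0},{"dp":[-0.8,0.3,6],"twist":0,"fingers":0},{"dp":[-0.8,0.3,7.5],"twist":0,"fingers":0},{"dp":[-0.8,0.3,8],"twist":0,"fingers":0},{"dp":[-0.8,0.3,8],"twist":0,"fingers":0},{"dp":[-0.8,0.3,8],"twist":0,"fingers":0}]'
python3 -m jog '[{"dp":[0,0,0.1],"twist":0,"fingers":0},{"dp":[0,0,0.2],"twist":0,"fingers":0}]'
python3 -c "
from h import *
st()
c=cam('wrist'); np.savez('wrist5.npz',**c); cv2.imwrite('pics/w5.png',c['pixels'])"
```

```text
time_s: 6.15
tool_pos: [0.4392, 0.0394, 0.1135]
tool_rot: [180.0, -0.1, 2.0]
force: [-0.5, 0.2, -2.4]
grip_width: 0.0235
grasp_force: 60.0
time_s: 6.4
tool_pos: [0.4385, 0.0391, 0.1108]
tool_rot: [180.0, -0.0, 2.0]
force: [0.4, -0.3, -2.4]
grip_width: 0.0235
grasp_force: 60.0
6.4 [0.4385 0.0391 0.1108] [ 1.7998e+02 -4.0000e-02  1.9600e+00] F [ 0.4 -0.3 -2.4] M [0.01 0.18 0.02] w 0.0235 g 60.0
```

```bash
python3 -m jog '[{"dp":[0,0,0.15],"twist":0,"fingers":0},{"dp":[0,0,0.3],"twist":0,"fingers":0}]' | grep -E "pos|force:"
python3 -m jog '[{"dp":[0,0,0.1],"twist":0,"fingers":0},{"dp":[0,0,0.1],"twist":0,"fingers":0}]'| grep -E "pos|force:"
python3 -m jog '[{"dp":[0,0,0.05],"twist":0,"fingers":0},{"dp":[0,0,0.05],"twist":0,"fingers":0}]'| grep -E "pos|force:"
```

```text
tool_pos: [0.4383, 0.0392, 0.1074]
force: [-0.4, 0.3, -3.1]
grasp_force: 60.0
tool_pos: [0.4381, 0.0392, 0.1064]
force: [0.5, -0.7, -3.6]
grasp_force: 60.0
tool_pos: [0.4382, 0.0392, 0.1061]
force: [-1.5, -0.0, -1.5]
grasp_force: 60.0
```

```bash
for i in 1; do python3 -m jog '[{"dp":[0,0,0.05],"twist":0,"fingers":0},{"dp":[0,0,0.1],"twist":0,"fingers":0}]' | grep -E "pos|force:"; done
python3 -m jog '[{"dp":[0,0,0.05],"twist":0,"fingers":0},{"dp":[0,0,0.1],"twist":0,"fingers":0}]'| grep -E "pos|force:"
python3 -m jog '[{"dp":[0,0,0.05],"twist":0,"fingers":0},{"dp":[0,0,0.05],"twist":0,"fingers":0}]'| grep -E "pos|force:"
```

```text
tool_pos: [0.438, 0.0392, 0.1054]
force: [-4.8, -0.2, 7.0]
grasp_force: 60.0
tool_pos: [0.4384, 0.0392, 0.105]
force: [-6.0, -0.4, 10.5]
grasp_force: 60.0
tool_pos: [0.4389, 0.0392, 0.1049]
force: [-6.0, -0.2, 9.9]
grasp_force: 60.0
```

```bash
python3 -m jog '[{"dp":[0.25,0,-0.01],"twist":0,"fingers":0},{"dp":[0.5,0,-0.02],"twist":0,"fingers":0},{"dp":[0.75,0,-0.03],"twist":0,"fingers":0},{"dp":[1,0,-0.035],"twist":0,"fingers":0}]' | grep -E "pos|force:"; python3 -c "
from h import *
st()
c=cam('scene'); np.savez('scene6.npz',**c); cv2.imwrite('pics/s6.png',cv2.resize(c['pixels'][225:325,250:400],None,fx=5,fy=5,interpolation=2))"
```

```text
tool_pos: [0.4504, 0.0397, 0.1052]
force: [0.2, 0.9, 5.4]
grasp_force: 60.0
8.45 [0.4504 0.0397 0.1052] [179.99  -0.26   1.97] F [0.2 0.9 5.4] M [ 0.04 -0.19 -0.03] w 0.0238 g 60.0
```

View pics/s6.png

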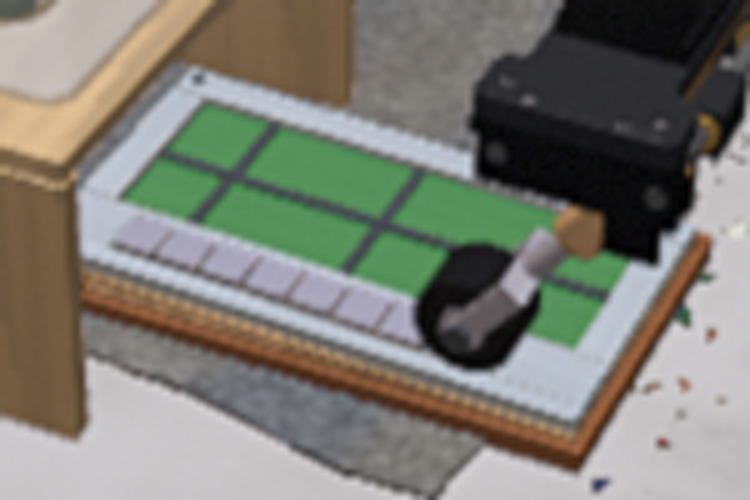

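```bash
python3 -m jog '[{"dp":[0.3,0,0],"twist":0,"fingers":0},{"dp":[0.6,0,0],"twist":0,"fingers":0},{"dp":[0.9,0,0],"twist":0,"fingers":0},{"dp":[1.2,0,-0.01],"twist":0,"fingers":0}]' | grep -E "pos|force:"; python3 -m jog '[{"dp":[0.3,0,-0.01],"twist":0,"fingers":0},{"dp":[0.6,0,-0.02],"twist":0,"fingers":0},{"dp":[0.9,0,-0.03],"twist":0,"fingers":0}]' | grep -E "pos|force:"
```

```text
tool_pos: [0.4608, 0.0401, 0.1053]
force: [-5.9, 0.4, 12.2]
grasp_force: 60.0
tool_pos: [0.4711, 0.0405, 0.1056]
force: [-1.0, 0.1, 7.5]
grasp_force: 60.0
```

```bash
python3 -m jog '[{"dp":[0.3,0,0],"twist":0,"fingers":0},{"dp":[0.6,0,-0.01],"twist":0,"fingers":0},{"dp":[0.9,0,-0.02],"twist":0,"fingers":0},{"dp":[1.2,0,-0.03],"twist":0,"fingers":0}]' | grep -E "pos|force:"; python3 -m jog '[{"dp":[0.3,0,-0.01],"twist":0,"fingers":0},{"dp":[0.6,0,-0.02],"twist":0,"fingers":0},{"dp":[0.9,0,-0.03],"twist":0,"fingers":0}]' | grep -E "pos|force:"; python3 -m jog '[{"dp":[0.3,0,-0.01],"twist":0,"fingers":0},{"dp":[0.6,0,-0.02],"twist":0,"fingers":0},{"dp":[0.9,0,-0.03],"twist":0,"fingers":0}]' | grep -E "pos|force:"; python3 -c "
from h import *
st()
for n in('scene','top'):
    c=cam(n); P=pts(c); np.savez(n+'7.npz',P=P,d=c['depth'],px=c['pixels'])
P=np.load('scene7.npz')['P']; P0=np.load('scene0.npz')['P']; u=np.array([np.cos(.0332),np.sin(.0332)]); n=np.array([-u[1],u[0]]); o=np.array([.517,.0427])
def prof(P):
    f=(P[...,:2]-o)@u; l=(P[...,:2]-o)@n; r=[]
    for k in range(8):
        m=(abs(f-10-20*k*0)<0) if 0 else (abs(f-.01-.02*k)<.007)&(abs(l)<.007)&(P[...,2]>.0)&(P[...,2]<.08)
        ml=(abs(f-.01-.02*k)<.007)&(l>.012)&(l<.018)&(P[...,2]>.0)&(P[...,2]<.08)
        r.append((m.sum(),round((np.median(P[m][:,2])-np.median(P[ml][:,2]))*1e3,1),round(np.median(P[ml][:,2])*1e3,1)))
    return r
print(prof(P0)); print(prof(P)); print(prof(np.load('top0.npz')['P'])); print(prof(np.load('top7.npz')['P']))"
```

```text
tool_pos: [0.4819, 0.041, 0.106]
force: [-4.8, 0.2, 11.0]
grasp_force: 60.0
tool_pos: [0.4922, 0.0414, 0.1062]
force: [-0.7, 0.8, 7.2]
grasp_force: 60.0
tool_pos: [0.4995, 0.0417, 0.1067]
force: [-5.7, 0.5, 13.9]
grasp_force: 60.0
10.62 [0.4995 0.0417 0.1067] [ 1.7998e+02 -1.0000e-02  1.9800e+00] F [-5.7  0.5 13.9] M [0.09 0.96 0.02] w 0.0235 g 60.0
[(np.int64(33), np.float64(5.3), np.float64(21.7)), (np.int64(30), np.float64(5.8), np.float64(22.4)), (np.int64(30), np.float64(6.1), np.float64(22.5)), (np.int64(31), np.float64(5.2), np.float64(24.3)), (np.int64(34), np.float64(6.8), np.float64(23.8)), (np.int64(28), np.float64(5.6), np.float64(25.2)), (np.int64(27), np.float64(10.9), np.float64(21.2)), (np.int64(27), np.float64(11.7), np.float64(20.7))]
[(np.int64(32), np.float64(0.6), np.float64(22.9)), (np.int64(68), np.float64(-1.8), np.float64(43.4)), (np.int64(25), np.float64(15.7), np.float64(51.2)), (np.int64(8), np.float64(18.5), np.float64(26.1)), (np.int64(29), np.float64(5.4), np.float64(24.8)), (np.int64(28), np.float64(8.4), np.float64(22.7)), (np.int64(27), np.float64(9.4), np.float64(22.0)), (np.int64(28), np.float64(5.7), np.float64(26.6))]
[(np.int64(31), np.float64(4.8), np.float64(22.9)), (np.int64(35), np.float64(3.5), np.float64(24.5)), (np.int64(30), np.float64(2.6), np.float64(25.5)), (np.int64(33), np.float64(3.8), np.float64(26.4)), (np.int64(30), np.float64(3.4), np.float64(27.2)), (np.int64(31), np.float64(4.1), np.float64(26.9)), (np.int64(28), np.float64(3.6), np.float64(29.1)), (np.int64(28), np.float64(3.9), np.float64(28.2))]
[(np.int64(0), np.float64(nan), np.float64(nan)), (np.int64(0), np.float64(nan), np.float64(nan)), (np.int64(0), np.float64(nan), np.float64(nan)), (np.int64(0), np.float64(nan), np.float64(nan)), (np.int64(0), np.float64(nan), np.float64(nan)), (np.int64(6), np.float64(nan), np.float64(nan)), (np.int64(18), np.float64(nan), np.float64(nan)), (np.int64(25), np.float64(nan), np.float64(nan))]
  return _methods._mean(a, axis=axis, dtype=dtype,
  ret = ret.dtype.type(ret / rcount)
```

```bash
for i in 1; do python3 -m jog '[{"dp":[0.3,0,-0.01],"twist":0,"fingers":0},{"dp":[0.6,0,-0.02],"twist":0,"fingers":0},{"dp":[0.9,0,-0.03],"twist":0,"fingers":0},{"dp":[1.2,0,-0.04],"twist":0,"fingers":0}]' | grep -E "pos|force:"; done
python3 -m jog '[{"dp":[0.3,0,-0.01],"twist":0,"fingers":0},{"dp":[0.6,0,-0.02],"twist":0,"fingers":0},{"dp":[0.9,0,-0.03],"twist":0,"fingers":0},{"dp":[1.2,0,-0.04],"twist":0,"fingers":0}]' | grep -E "pos|force:"
python3 -m jog '[{"dp":[0.3,0,-0.01],"twist":0,"fingers":0},{"dp":[0.6,0,-0.02],"twist":0,"fingers":0},{"dp":[0.9,0,-0.03],"twist":0,"fingers":0},{"dp":[1.2,0,-0.04],"twist":0,"fingers":0}]' | grep -E "pos|force:"
python3 -c "
from h import *
st()"
```

```text
tool_pos: [0.5132, 0.0422, 0.1069]
force: [0.2, -0.3, 7.0]
grasp_force: 60.0
tool_pos: [0.5241, 0.0427, 0.1075]
force: [-4.1, 0.3, 8.7]
grasp_force: 60.0
tool_pos: [0.5364, 0.0432, 0.1078]
force: [-6.2, 0.3, 12.0]
grasp_force: 60.0
12.22 [0.5364 0.0432 0.1078] [-1.7998e+02 -1.3000e-01  1.9900e+00] F [-6.2  0.3 12. ] M [0.15 0.91 0.04] w 0.0235 g 60.0
```

```bash
python3 -m jog '[{"dp":[0.3,0,-0.01],"twist":0,"fingers":0},{"dp":[0.6,0,-0.02],"twist":0,"fingers":0},{"dp":[0.9,0,-0.03],"twist":0,"fingers":0},{"dp":[1.2,0,-0.04],"twist":0,"fingers":0}]' | grep -E "pos|force:"
python3 -m jog '[{"dp":[0.3,0,-0.01],"twist":0,"fingers":0},{"dp":[0.6,0,-0.02],"twist":0,"fingers":0},{"dp":[0.9,0,-0.03],"twist":0,"fingers":0},{"dp":[1.2,0,-0.04],"twist":0,"fingers":0}]' | grep -E "pos|force:"
python3 -m jog '[{"dp":[0.3,0,-0.01],"twist":0,"fingers":0},{"dp":[0.6,0,-0.02],"twist":0,"fingers":0},{"dp":[0.9,0,-0.03],"twist":0,"fingers":0},{"dp":[1.2,0,-0.04],"twist":0,"fingers":0}]' | grep -E "pos|force:"
python3 -c "
from h import *
st()
c=cam('scene'); np.savez('scene8.npz',P=pts(c),px=c['pixels']); im=c['pixels']; cv2.imwrite('pics/s8.png',cv2.resize(im[150:320,200:400],None,fx=3.5,fy=3.5,interpolation=2))"
```

```text
tool_pos: [0.5487, 0.0437, 0.1082]
force: [-1.2, 0.9, 6.9]
grasp_force: 60.0
tool_pos: [0.5592, 0.0441, 0.1087]
force: [-7.1, 0.3, 12.6]
grasp_force: 60.0
tool_pos: [0.5729, 0.0446, 0.1089]
force: [-1.8, 0.5, 6.9]
grasp_force: 60.0
13.72 [0.5729 0.0446 0.1089] [-179.95   -0.23    2.  ] F [-1.8  0.5  6.9] M [ 0.3  -0.24  0.08] w 0.0232 g 60.0
```

View pics/s8.png

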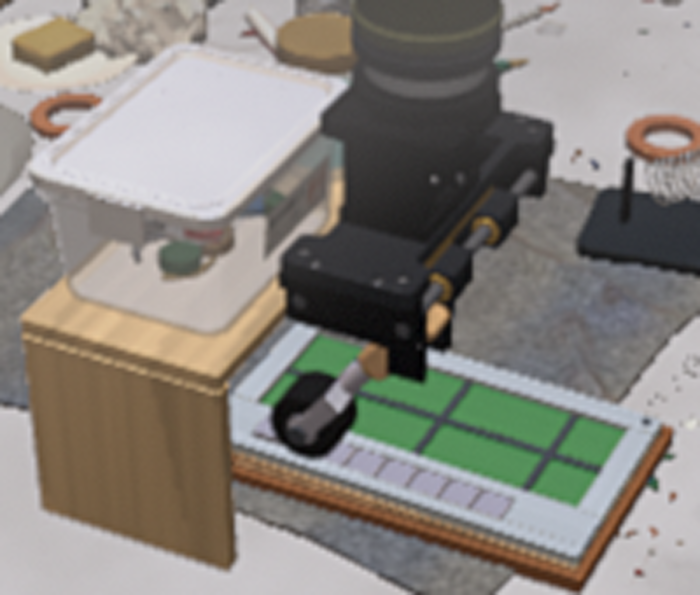

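The wheel is now on section 7 at (315,410), with part of section 8 just ahead of it. The sections behind are down, and the gripper body still stands clear of the box.

```bash
python3 -m jog '[{"dp":[0.3,0,-0.01],"twist":0,"fingers":0},{"dp":[0.6,0,-0.02],"twist":0,"fingers":0},{"dp":[0.9,0,-0.03],"twist":0,"fingers":0},{"dp":[1.2,0,-0.04],"twist":0,"fingers":0}]' | grep -E "pos|force:"
python3 -m jog '[{"dp":[0.3,0,-0.01],"twist":0,"fingers":0},{"dp":[0.6,0,-0.02],"twist":0,"fingers":0},{"dp":[0.8,0,-0.03],"twist":0,"fingers":0},{"dp":[0.8,0,-0.03],"twist":0,"fingers":0}]' | grep -E "pos|force:"
python3 -c "
from h import *
st()
P=pts(cam('scene')); x,y,z=P[...,0],P[...,1],P[...,2]
for lo,hi in((.155,.175),(.175,.195),(.195,.215),(.215,.225)):
    m=(abs(y-.05)<.09)&(z>lo)&(z<hi)&(x>.6)&(x<.75); print(lo,m.sum(),np.percentile(x[m],[1,5,20]).round(3))
P=np.load('top0.npz')['P']; x,y,z=P[...,0],P[...,1],P[...,2]
m=(abs(y-.05)<.05)&(z>.15)&(z<.24)&(x>.6)&(x<.8); print('top box',np.percentile(x[m],[1,5,20]).round(3)); 
m=(y<.0)&(y>-.12)&(z>.15)&(z<.24)&(x>.6)&(x<.8); print('top jar',np.percentile(x[m],[1,5,20]).round(3))"
```

```text
tool_pos: [0.5837, 0.0451, 0.1094]
force: [-3.2, -0.0, 8.4]
grasp_force: 60.0
tool_pos: [0.593, 0.0454, 0.1095]
force: [0.8, 1.0, 6.3]
grasp_force: 60.0
14.78 [0.593  0.0454 0.1095] [-179.93   -0.23    2.  ] F [0.8 1.  6.3] M [ 0.31 -0.39  0.13] w 0.0238 g 60.0
0.155 417 [0.654 0.655 0.659]
0.175 614 [0.601 0.608 0.652]
0.195 543 [0.603 0.613 0.65 ]
0.215 2340 [0.603 0.613 0.664]
top box [0.648 0.651 0.656]
top jar [0.652 0.658 0.672]
```

```bash
python3 -m jog '[{"dp":[0.3,0,-0.01],"twist":0,"fingers":0},{"dp":[0.6,0,-0.02],"twist":0,"fingers":0},{"dp":[0.6,0,-0.02],"twist":0,"fingers":0}]' | grep -E "pos|force:"
python3 -m jog '[{"dp":[0.2,0,-0.01],"twist":0,"fingers":0},{"dp":[0.4,0,-0.01],"twist":0,"fingers":0},{"dp":[0.4,0,-0.01],"twist":0,"fingers":0}]' | grep -E "pos|force:"
python3 -m jog '[{"dp":[0.2,0,0],"twist":0,"fingers":0},{"dp":[0.3,0,0],"twist":0,"fingers":0},{"dp":[0.3,0,0],"twist":0,"fingers":0}]' | grep -E "pos|force:"
python3 -c "
from h import *
st()
P=pts(cam('scene')); P0=np.load('scene0.npz')['P']; o=np.array([.517,.0427]);u=np.array([np.cos(.0332),np.sin(.0332)]); n=np.array([-u[1],u[0]])
f=(P[...,:2]-o)@u; l=(P[...,:2]-o)@n
for Q in(P0,P):
  f=(Q[...,:2]-o)@u; l=(Q[...,:2]-o)@n
  for k in range(8):
    m=(abs(f-.01-.02*k)<.007)&(abs(l)<.006)&(Q[...,2]>0)&(Q[...,2]<.05); print(k+1,m.sum(),(np.median(Q[m][:,2])*1e3).round(1) if m.any() else '',end='; ')
  print()"
```

```text
tool_pos: [0.5991, 0.0456, 0.1097]
force: [0.3, 2.3, 5.8]
grasp_force: 60.0
tool_pos: [0.603, 0.0459, 0.1098]
force: [-0.4, 1.5, 5.7]
grasp_force: 60.0
tool_pos: [0.606, 0.0459, 0.1099]
force: [-0.4, 1.0, 5.5]
grasp_force: 60.0
15.95 [0.606  0.0459 0.1099] [-179.93   -0.24    2.  ] F [-0.4  1.   5.5] M [ 0.41 -0.37  0.12] w 0.0233 g 60.0
1 28 27.1; 2 28 28.4; 3 29 28.6; 4 26 29.6; 5 30 30.6; 6 24 30.8; 7 23 32.0; 8 24 32.4; 
1 27 22.7; 2 27 24.1; 3 27 24.2; 4 28 25.1; 5 24 25.8; 6 25 26.5; 7 31 27.4; 8 2 26.5;
```

```bash
python3 -m jog '[{"dp":[0,0,0.03],"twist":0,"fingers":0},{"dp":[0,0,0.06],"twist":0,"fingers":0},{"dp":[0,0,0.06],"twist":0,"fingers":0}]' | grep -E "pos|force:"
python3 -m jog '[{"dp":[-0.5,0,0.015],"twist":0,"fingers":0},{"dp":[-1,0,0.03],"twist":0,"fingers":0},{"dp":[-1.5,0,0.045],"twist":0,"fingers":0},{"dp":[-2,0,0.06],"twist":0,"fingers":0}]' | grep -E "pos|force:"
python3 -m jog '[{"dp":[-0.6,0,0.02],"twist":0,"fingers":0},{"dp":[-1.2,0,0.04],"twist":0,"fingers":0},{"dp":[-1.8,0,0.06],"twist":0,"fingers":0},{"dp":[-2.4,0,0.08],"twist":0,"fingers":0}]' | grep -E "pos|force:"
python3 -c "
from h import *
st()"
```

```text
tool_pos: [0.6062, 0.046, 0.1097]
force: [0.5, 0.9, 7.0]
grasp_force: 60.0
tool_pos: [0.5863, 0.0451, 0.109]
force: [0.8, 0.5, 6.5]
grasp_force: 60.0
tool_pos: [0.5624, 0.0442, 0.1083]
force: [-0.1, 0.1, 7.0]
grasp_force: 60.0
17.38 [0.5624 0.0442 0.1083] [-179.96   -0.32    1.99] F [-0.1  0.1  7. ] M [ 0.28 -0.54  0.02] w 0.0233 g 60.0
```

```bash
python3 -m jog '[{"dp":[-0.6,0,0.02],"twist":0,"fingers":0},{"dp":[-1.2,0,0.04],"twist":0,"fingers":0},{"dp":[-2.4,0,0.08],"twist":0,"fingers":0},{"dp":[-3.6,0,0.12],"twist":0,"fingers":0},{"dp":[-4.8,0,0.16],"twist":0,"fingers":0},{"dp":[-6,0,0.2],"twist":0,"fingers":0},{"dp":[-7.2,0,0.24],"twist":0,"fingers":0}]' | grep -E "pos|force:"
python3 -m jog '[{"dp":[-1,0,0.03],"twist":0,"fingers":0},{"dp":[-2,0,0.06],"twist":0,"fingers":0},{"dp":[-2.5,0,-3],"twist":0,"fingers":0},{"dp":[-3,0,-8],"twist":0,"fingers":0},{"dp":[-3,0,-8],"twist":0,"fingers":0},{"dp":[-3,0,-8],"twist":0,"fingers":0}]' | grep -E "pos|force:"
python3 -c "
from h import *
st()
for n in('scene','top','wrist'):
  c=cam(n); cv2.imwrite('pics/%s9.png'%n,c['pixels']); np.savez(n+'9.npz',**c)
  if n=='wrist': continue
  Q=pts(c); o=np.array([.517,.0427]);u=np.array([np.cos(.0332),np.sin(.0332)]); nn=np.array([-u[1],u[0]])
  for Q in (np.load(n+'0.npz')['P'],Q):
   f=(Q[...,:2]-o)@u; l=(Q[...,:2]-o)@nn
   for k in range(8):
    m=(abs(f-.01-.02*k)<.007)&(abs(l)<.006)&(Q[...,2]>0)&(Q[...,2]<.05); print(k+1,m.sum(),(np.median(Q[m][:,2])*1e3).round(1) if m.any() else '',end='; ')
   print()"
```

```text
tool_pos: [0.4905, 0.0412, 0.1058]
force: [0.4, 0.4, 7.4]
grasp_force: 60.0
tool_pos: [0.4574, 0.0396, 0.1829]
force: [-0.3, -0.1, -3.7]
grasp_force: 60.0
19.0 [0.4574 0.0396 0.1829] [1.7999e+02 1.1000e-01 1.9600e+00] F [-0.3 -0.1 -3.7] M [ 0.04  0.16 -0.06] w 0.0237 g 60.0
1 28 27.1; 2 28 28.4; 3 29 28.6; 4 26 29.6; 5 30 30.6; 6 24 30.8; 7 23 32.0; 8 24 32.4; 
1 29 23.2; 2 29 23.4; 3 26 25.0; 4 26 25.2; 5 29 25.3; 6 24 26.5; 7 23 26.3; 8 22 27.4; 
1 27 27.9; 2 29 28.1; 3 25 28.1; 4 28 30.4; 5 27 30.7; 6 25 31.4; 7 26 32.7; 8 21 32.1; 
1 0 ; 2 0 ; 3 0 ; 4 0 ; 5 25 26.5; 6 24 26.2; 7 26 26.4; 8 22 28.8;
```

View pics/wrist9.png

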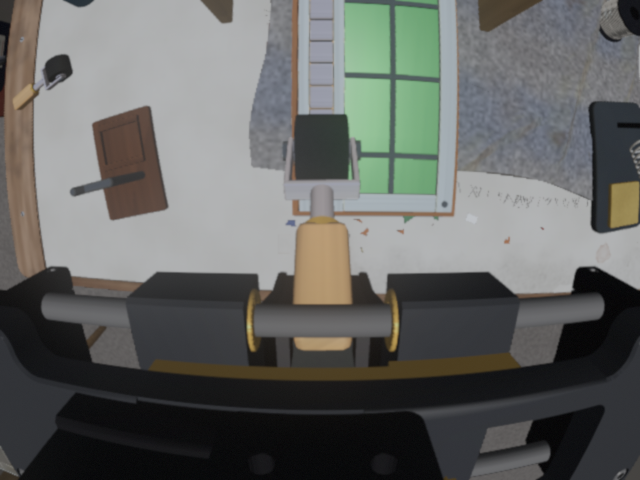

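The wheel and handle sit in the same pixels as before rolling (wheel 297–348, 113–200), so there was no slip in the grip. Sections 1–4 are visible at column 320 and are level.

```bash
python3 -m jog '[{"dp":[0,0,-2],"twist":0,"fingers":0},{"dp":[0.5,-6,-2],"twist":-4,"fingers":0},{"dp":[1,-12,-2],"twist":-8,"fingers":0},{"dp":[1.56,-18.5,-2],"twist":-8,"fingers":0},{"dp":[1.56,-18.76,-2],"twist":-8,"fingers":0},{"dp":[1.56,-18.76,-2],"twist":-8,"fingers":0},{"dp":[1.56,-18.76,-2],"twist":-8,"fingers":0},{"dp":[1.56,-18.76,-2],"twist":-8,"fingers":0}]' | grep -E "pos|rot|force:"
python3 -c "
from h import *
st(); print(go(.4664,.2277,.0925))"
```

```text
tool_pos: [0.4678, 0.2262, 0.2039]
tool_rot: [179.9, 0.0, 9.8]
force: [0.1, -0.3, -3.1]
grasp_force: 60.0
20.15 [0.4678 0.2262 0.2039] [1.7995e+02 2.0000e-02 9.8100e+00] F [ 0.1 -0.3 -3.1] M [ 0.03  0.13 -0.04] w 0.0234 g 60.0
[-0.11 -0.18 11.14]
```

```bash
python3 -m jog '[{"dp":[-0.1,-0.15,3],"twist":0,"fingers":0},{"dp":[-0.1,-0.15,6],"twist":0,"fingers":0},{"dp":[-0.1,-0.15,8.5],"twist":0,"fingers":0},{"dp":[-0.1,-0.15,9.7],"twist":0,"fingers":0},{"dp":[-0.1,-0.15,9.7],"twist":0,"fingers":0},{"dp":[-0.1,-0.15,9.7],"twist":0,"fingers":0}]' | grep -E "pos|rot|force:"
python3 -c "
from h import *
st(); print(go(.4664,.2277,.0925))"
```

```text
tool_pos: [0.467, 0.2295, 0.1082]
tool_rot: [-180.0, -0.1, 9.9]
force: [0.2, 0.3, -2.3]
grasp_force: 60.0
20.9 [0.467  0.2295 0.1082] [-1.7999e+02 -1.1000e-01  9.9500e+00] F [ 0.2  0.3 -2.3] M [ 0.    0.13 -0.02] w 0.0233 g 60.0
[-0.09  0.16  1.57]
```

```bash
python3 -m jog '[{"dp":[-0.1,0.15,0.4],"twist":0,"fingers":0},{"dp":[-0.1,0.15,0.8],"twist":0,"fingers":0},{"dp":[-0.1,0.15,1.1],"twist":0,"fingers":0},{"dp":[-0.1,0.15,1.3],"twist":0,"fingers":0},{"dp":[-0.1,0.15,1.3],"twist":0,"fingers":0}]' | grep -E "pos|rot|force:"
python3 -m jog '[{"dp":[0,0,0.15],"twist":0,"fingers":0},{"dp":[0,0,0.2],"twist":0,"fingers":0},{"dp":[0,0,0.2],"twist":0,"fingers":0}]' | grep -E "pos|rot|force:"
python3 -c "
from h import *
st(); print(go(.4664,.2277,.0925))"
```

```text
tool_pos: [0.4655, 0.2276, 0.0941]
tool_rot: [-180.0, -0.0, 10.0]
force: [0.1, -0.1, -1.9]
grasp_force: 60.0
tool_pos: [0.4661, 0.2279, 0.0926]
tool_rot: [-180.0, -0.1, 10.0]
force: [0.9, -0.5, -1.1]
grasp_force: 60.0
21.9 [0.4661 0.2279 0.0926] [-1.7999e+02 -9.0000e-02  9.9700e+00] F [ 0.9 -0.5 -1.1] M [ 0.07 -0.32  0.05] w 0.0236 g 60.0
[0.03 0.02 0.01]
```

```bash
python3 -m jog '[{"dp":[0,0,0],"twist":0,"fingers":0.4},{"dp":[0,0,0],"twist":0,"fingers":0.5},{"dp":[0,0,0],"twist":0,"fingers":0.6},{"dp":[0,0,0],"twist":0,"fingers":0.7},{"dp":[0,0,-1],"twist":0,"fingers":0.8},{"dp":[0,0,-4],"twist":0,"fingers":0.8},{"dp":[0,0,-8],"twist":0,"fingers":1},{"dp":[0,0,-14],"twist":0,"fingers":1}]' | grep -E "pos|rot|force|width"
python3 -m jog '[{"dp":[0,8,-3],"twist":0,"fingers":1},{"dp":[0,14,-3],"twist":0,"fingers":1},{"dp":[0,20,-3],"twist":0,"fingers":1},{"dp":[0,26,-3],"twist":0,"fingers":1},{"dp":[0,32,-3],"twist":0,"fingers":1},{"dp":[0,38,-3],"twist":0,"fingers":1},{"dp":[0,44,-3],"twist":0,"fingers":1},{"dp":[0,44,-3],"twist":0,"fingers":1}]' | grep -E "pos|force:"
python3 - <<'E'
from h import *
st()
for n in('scene','top'):
  c=cam(n); P=pts(c); hsv=cv2.cvtColor(c['pixels'],cv2.COLOR_BGR2HSV).astype(int); H,s,v=hsv[...,0],hsv[...,1],hsv[...,2]; x,y,z=P[...,0],P[...,1],P[...,2]
  m=(x>.4)&(x<.62)&(y>.15)&(y<.3)&(z>.06)&(s>80)&(H>8)&(H<25)&(v>100); print(n,'handle',m.sum(),P[m].mean(0).round(4))
  m=(x>.48)&(x<.62)&(y>.15)&(y<.3)&(z>.012)&(z<.065)&(v<60)&(s<90); print(n,'wheel',m.sum(),P[m].mean(0).round(4),np.percentile(P[m],98,0).round(4))
  o=np.array([.517,.0427]);u=np.array([np.cos(.0332),np.sin(.0332)]); nn=np.array([-u[1],u[0]])
  f=(P[...,:2]-o)@u; l=(P[...,:2]-o)@nn; P0=np.load(n+'0.npz')['P']
  for k in range(8):
    mm=(abs(f-.01-.02*k)<.007)&(abs(l)<.006)&(z>0)&(z<.05); f0=(P0[...,:2]-o)@u; l0=(P0[...,:2]-o)@nn; m0=(abs(f0-.01-.02*k)<.007)&(abs(l0)<.006)&(P0[...,2]>0)&(P0[...,2]<.05)
    print(k+1,((P[mm][:,2].mean()-P0[m0][:,2].mean())*1e3).round(1),end='; ')
  print()
  if n=='scene': cv2.imwrite('pics/fin.png',cv2.resize(c['pixels'][220:400,180:400],None,fx=3.5,fy=3.3,interpolation=2)[:600])
E
```

```text
tool_pos: [0.4645, 0.2271, 0.233]
tool_rot: [180.0, 0.1, 10.0]
force: [0.9, 0.5, -0.1]
grip_width: 0.0818
grasp_force: 0.0
tool_pos: [0.5406, -0.2123, 0.2618]
force: [-1.4, -0.0, 0.3]
grasp_force: 0.0
23.9 [ 0.5406 -0.2123  0.2618] [1.7995e+02 6.0000e-02 9.4600e+00] F [-1.4 -0.   0.3] M [ 0.09  0.04 -0.01] w 0.0869 g 0.0
scene handle 408 [0.472  0.2368 0.1126]
scene wheel 523 [0.5174 0.2458 0.0395] [0.5444 0.2629 0.0574]
1 -4.1; 2 -3.9; 3 -3.9; 4 -4.9; 5 -4.5; 6 -4.6; 7 -5.1; 8 -4.4; 
top handle 144 [0.4696 0.2266 0.1207]
top wheel 41 [0.5295 0.2375 0.0489] [0.546  0.2521 0.057 ]
1 -3.7; 2 -3.9; 3 -3.4; 4 -4.9; 5 -4.8; 6 -5.6; 7 -5.4; 8 -3.8;
```

View pics/fin.png

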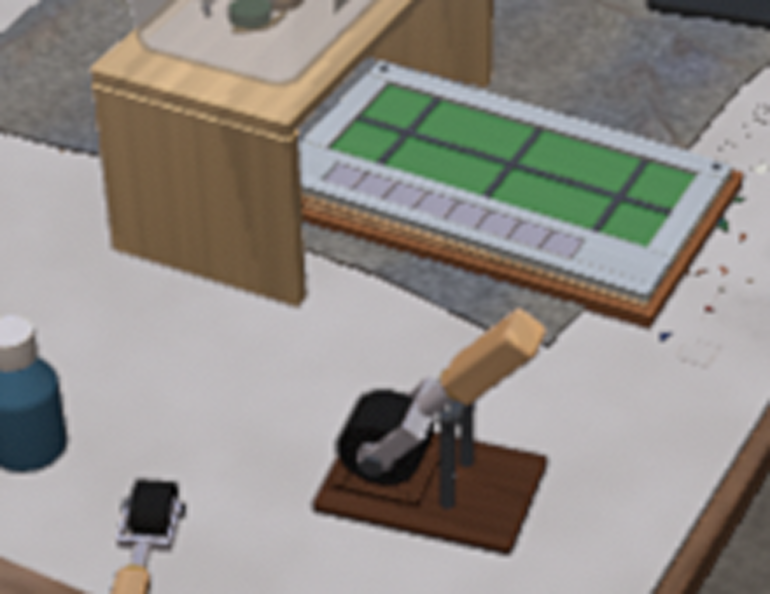

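The roller is back on its stand as it stood, and the strip looks level. The depth drop on sections 1–3 is close to the limit, so I'll average frames to be sure.

Run:
```python
from h import *
for n in('scene','top'):
  Ps=np.stack([pts(cam(n)) for _ in range(15)]); P=Ps.mean(0); print('px noise',np.median(Ps[...,2].std(0)))
  Q0=np.load(n+'0.npz')['P']
  o=np.array([.517,.0427]);u=np.array([np.cos(.0332),np.sin(.0332)]); nn=np.array([-u[1],u[0]])
  for nm,Q in(('now',P),('t0',Q0)):
    f=(Q[...,:2]-o)@u; l=(Q[...,:2]-o)@nn; z=Q[...,2]; zz=(z>.005)&(z<.05)
    for a,b,lab in((-.007,.007,'strip'),(.0125,.017,'lipL'),(-.017,-.0125,'lipR')):
      r=[]
      for k in range(-2,8):
        m=zz&(abs(f-.01-.02*k)<.006)&(l>a)&(l<b); r.append(float((np.median(z[m])*1e3).round(1)) if m.sum()>3 else None)
      print(n,nm,lab,r)
```

```text
px noise 0.001618378881170032
scene now strip [21.8, 22.5, 23.3, 23.8, 24.4, 25.2, 25.7, 26.5, 27.0, 27.8]
scene now lipL [21.8, 22.6, 23.1, 23.1, 23.8, 24.3, 16.5, 8.0, 7.9, 8.2]
scene now lipR [22.1, 22.6, 23.2, 23.8, 24.5, 25.2, 25.7, 26.2, 26.8, 28.0]
scene t0 strip [22.1, 22.7, 27.1, 28.2, 28.6, 29.3, 30.6, 30.9, 32.2, 32.4]
scene t0 lipL [22.5, 21.9, 21.0, 23.2, 23.3, 24.3, 23.8, 25.4, 24.1, 23.8]
scene t0 lipR [22.3, 22.5, 23.6, 24.4, 25.0, 25.8, 27.0, 27.3, 27.0, 28.7]
px noise 0.002465268010797804
top now strip [22.6, 23.1, 23.5, 24.4, 25.3, 25.6, 26.1, 27.0, 27.7, 28.1]
top now lipL [22.7, 23.6, 23.9, 24.4, 24.7, 25.4, 25.9, 26.8, 27.1, 27.9]
top now lipR [22.6, 23.3, 23.8, 24.1, 24.8, 25.6, 26.3, 26.4, 27.5, 28.2]
top t0 strip [21.9, 23.6, 27.8, 28.2, 28.7, 30.1, 30.5, 31.4, 32.7, 32.1]
top t0 lipL [21.2, 23.2, 22.9, 23.8, 25.4, 26.9, 27.2, 26.3, 27.4, 28.0]
top t0 lipR [23.6, 22.1, 23.0, 23.8, 25.1, 25.4, 26.9, 27.2, 27.3, 28.0]
```

The averaged frames put the strip within about 0.5 mm of the lips and in line with the rail along its whole length, so every section is flush. I'm handing in.

```bash
python3 -c "
from cell import env
print(env.sign_off())"
```

```text
the job is handed in; nothing more can be done
None
```

The job is handed in: all eight sections measure within about 0.5 mm of flush, the roller is back in its stand within about 1 mm of where it was, the net pressing force read no more than about 17 N (checked at the end of each move), and I moved nothing else; the verdict itself was not shown.

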